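Rehang the lift-off door of a control enclosure on its two hinge pins

TASK

The small grey control enclosure has been repaired: take its door out of the slotted rack, hang it open on the enclosure's two hinge pins so that both knuckles drop fully home, then swing it shut under the hood against its stops. The hinge strip is adjustable and only roughly where it should be, so feel for the pins and never force the door against the enclosure; leave the tools and the other things on the bench where they are.

Things in the scene. Friction and masses are not known exactly. Their poses are not given: they have to be found in the camera images.
- enclosure: Open-fronted grey steel control enclosure, 120 deep x 200 wide x 158 mm high, fixed. Origin under the middle of its footprint; x to its back (its open front toward the robot is the plane x = -60 mm), y to its left seen from the robot, z up. At the right (-y) of the front a hinge strip bears two lugs one above the other, each with one upright pin on the same vertical axis.
- hinge_nominal (a point): Point on the NOMINAL axis of the two pins at the lower seat: x -79, y -79, z 36 mm in the enclosure's frame. The strip is adjustable and clamped: the true axis of both pins lies up to 6 mm off in the enclosure's x and up to 6 mm off in its y, unknown. Pins: 8 mm thick, 14 mm tall, tip rims bevelled 1 mm. Seats (lug tops) at z = 36 and 118 mm, pin tips at 50 and 132 mm.
- upper_pin (a point): Point on the NOMINAL axis at the upper seat, 82 mm above hinge_nominal. The lugs are 5 mm thick, 15 mm wide, run back to the front plane and end 7.5 mm in front of the pins' axis. The lower knuckle must pass between the lugs: bring the door in from the front with its knuckles 15 to 40 mm above home, then lower it.
- hood_lip (a point): Middle of the front lip of the flat hood, at the lip's lower edge: x -85, y +25.5, z 152 mm in the enclosure's frame. The hood (top z = 157 mm) juts 26 mm from the front between y = -47 and +98 mm, over the top edge of the shut door: the door can go onto the pins only while open by about 90 degrees and cannot lift off when shut.
- stops (a point): Point midway between two rubber stops, 7 mm proud of the front at the free side: x -67, y +80, z 85 mm in the enclosure's frame. The back of the shut door rests on them.
- door: Grey lift-off door, loose, upright in the rack. Panel 14 thick (x) x 160 wide (y) x 124 mm high (z), 0.3 to 0.45 kg, centre of mass within 6 mm of the middle. Origin under the middle of its lower edge; front face -x, hinge edge -y, free edge +y. Shut, its axes are parallel to the enclosure's; opened by an angle it is turned by that angle about +z. Hung home its origin is 24 mm above the bench.
- knuckle_low (a point): Centre of the lower end of the door's lower knuckle, at x 0, y -91, z 12 mm in the door; home it is 36 mm above the bench. Knuckles: two upright steel tubes, 17 mm outside, 10 mm bore, 18 mm tall, 11 mm beyond the hinge edge. Hung, the door turns freely and sags by 1 to 2 degrees.
- knuckle_high (a point): Centre of the lower end of the door's upper knuckle, 82 mm above knuckle_low in the door; home it is 118 mm above the bench.
- top_edge (a point): Middle of the door's top edge, 124 mm above its lower edge and over its centre of mass: grip here across the 14 mm thickness, the panel is plain for 30 mm below it.
- free_edge (a point): Middle of the door's free edge, in the middle of its thickness, 171 mm from the knuckles' axis. With the door shut on its stops it is at about x = -74 mm in the enclosure's frame.
- handle (a point): Middle of the black bow handle on the door's front face: upright bar 9 mm thick, 26 mm in front of the face, straight for 24 mm above and below this point, 20 mm from the free edge, 69 mm above the panel's lower edge.
- rack: Black slotted panel rack, 112 (x) x 100 (y) x 36 mm high, fixed. Origin under its middle. Slots 17 mm wide with floor at z = 8 mm run along its y. The door stands in the middle slot (x = 0, within 10 mm along it), both ends overhanging, its axes parallel to the rack's; it lifts straight up. A white phone stands in the outer slot 40 mm to +x, its top about 78 mm above the bench.
- caliper: Caliper, 66 x 210 x 12 mm, lying loose on the bench; bystander. Origin under its middle.
- needle_pliers: Pliers with blue handles, 45 x 153 x 12 mm, loose on the bench; bystander. Origin under their middle.
- screw_dish: Round dish with screws, 74 mm across, 12 mm high, loose on the bench; bystander. Origin under its middle.
- driver_red: Small screwdriver with a red handle, 160 mm long, 15 mm thick, loose on the bench; bystander. Origin under its middle.
- driver_green: Small screwdriver with a green handle, 146 mm long, 15 mm thick, loose on the bench; bystander. Origin under its middle.
- usb_stick: Black USB stick, 17 x 53 x 8 mm, loose on the bench; bystander. Origin under its middle.
Things that resemble listed ones, but are neither listed nor needed, are in the scene too. What is shaped like the door but turquoise is not meant.

How it is judged:
On the way, in this order (a step that is already met when the one before it is completed fails the run):
1. the door hangs open with both knuckles home on their pins (z of knuckle_low in the frame of enclosure between 0.033 and 0.039 m and z of knuckle_high in the frame of enclosure below 0.121 m and horizontal distance between each of knuckle_low, knuckle_high and hinge_nominal below 0.0125 m and angle between door's own z axis and vertical below 0.07 rad), for 0.2 s.
2. the door is swung shut (x of free_edge in the frame of enclosure above -0.086 m and horizontal distance between knuckle_low and hinge_nominal below 0.0125 m), for 0.2 s.
At the end, for the whole second after the job is handed in: The door hangs on both pins with the knuckles home (within 3 mm of seat height, within 12.5 mm of the nominal axis, upright within 4 degrees), shut with its free edge within about 12 mm of the stops, at rest and released (all of step 2 and z of knuckle_low in the frame of enclosure between 0.033 and 0.039 m and z of knuckle_high in the frame of enclosure below 0.121 m and horizontal distance between knuckle_high and hinge_nominal below 0.0125 m and angle between door's own z axis and vertical below 0.07 rad and linear speed of door below 0.02 m/s); the robot touches nothing.
It fails at once if the door is forced against the enclosure or its pins (more than 30 N) (contact force between door and enclosure above 30 N).
It fails at once if a tool or other loose thing on the bench is pushed about (more than 25 mm) (distance of any of caliper, needle_pliers, screw_dish, driver_red, driver_green, usb_stick from where it was at the start of the episode above 0.025 m).
It also fails if it takes over 72 s, if anything falls off the work surface, if the arm or the gripper's body presses on something with over 40 N, if the wrist force passes 120 N, or if a joint passes its speed limit or range.

ROBOT

A 6-joint arm with a two-finger parallel gripper is mounted at the origin on a cart in front of the work surface, level with it; the furniture and walls round the work are solid. World frame = base frame: x ahead of the robot, y to its left, z up, the work surface at z = 0. Lengths are in m, angles in rad, forces in N, time in s.
With the tool pointing down it reaches from about 0.375 to 0.975 m from the base axis. Payload 3.8 kg.
Tool frame: the origin (TCP) lies midway between the tips of the shut fingers; the grasp point (between the pads) lies 19 mm behind it; z points along the fingers, y is the line along which they close (so a half turn about z gives the same grasp; the last joint's range is limited). The gripper opens to 85 mm and grips with 20 to 120 N. Pads are 22 mm wide; open, the fingers measure 114 mm over their backs; the gripper's body (76 mm by 85 mm) begins 54 mm behind the grasp point. The pads swing forward as they close: fully open they stand 13 mm farther back than shut.
Start: joints at [1.134, 0.264, 1.604, -0, 1.274, -0.037], TCP at [0.263, 0.622, 0.231] pointing down, gripper open.
Joint ranges: [-2.63, 2.63], [-0.94, 2.18], [0.31, 2.57], [-1.31, 4.45], [0, 2.66], [-2.55, 2.55]. Speed limits (rad/s): [2.57, 2.57, 3.14, 3.14, 3.14, 3.14].

INTERFACE

Orientations are given as a rotation vector (axis times angle).
In Python, from workcell import sensors, viewer, job gives the robot as it stands.
- The arm moves only by the shell command python3 -m inch 'ROWS' [FORCE]. ROWS is JSON, one flat list of numbers, 7 for each row, row after row: the shift along the tool's x, y, z in mm, then the turn, a rotation vector about the tool's x, y, z in degrees, then the finger opening in mm, from 0 to 85.4. A call has exactly 8 rows; each row shifts and turns the commanded pose from where the row before left it, along the tool's axes as they then stand; what a row does not reach is not made up. A row lasts 1/10 s, in which the tool goes at most 50 mm and 8.59 degrees, less where a joint would pass 70% of its speed; a pose out of reach is approached as far as the arm can. A call is refused whole if a number of a shift passes 50 or a number of a turn 8.59, either way. A call with a gripper value outside its range is refused whole. The fingers move at their own pace and stop on an object; FORCE is the grip in N (left out, the last holds). Time passes only in rows, so rows that do not move let the fingers close, or fill a call up. It gives the time, the measured TCP pose, the force, the opening and the grip force at its end, in the units of the state.
- sensors.read_state(): the state, without advancing time (a new reading comes with each control period).
- viewer.read_camera(name): name is "scene" or "top" or "wrist"; returns the picture (420x560x3 uint8, red, green, blue); there is no depth.
- viewer.camera_params(name): a dict with "K" (3x3 intrinsics, pixels), "world_to_cam" (4x4, takes a point from world to camera coordinates). Camera axes: x right, y down, z forward; pixel columns grow to the right and rows downward; lengths in m; the calibration is good to about 2 mm. A picture is of the moment at which its call begins: read the wrist's pose just before it. camera_params takes no time and is no camera call; for the wrist camera it gives the pose at the moment of the call.
- job.finish_job(): hands the job in; it is judged then, once.
The state is a dict: "time": time; "q": joint angles; "joint_vel": joint speeds; "joint_torque": joint torques, N m; "tool_pos": TCP position; "tcp_rot": TCP orientation; "wrist_force": force on the tool from outside, world axes, zero at the start; "torque": the same for the moment, N m; "width": opening from 0.0 (shut) to 1.0 (fully open); "grip_force": force on a finger pad.
Only numpy, scipy, OpenCV 4.12 (cv2) and the standard library are available. Lean on these libraries where they do the work, as an engineer would, in place of code of your own. Each camera call takes 0.05 s, during which the arm holds its last target. There are 200 camera calls.

## Working session

There is one attempt and no reset: what is moved stays moved. The work goes in short steps, Python scripts to look and compute and a shell command to move; the robot and the scene stay as the last step left them, time stands still between calls to the robot, and variables do not carry over. Pictures are saved under pics/ and viewed, at most 10 in all, crops included, and the job is handed in when it is done.

```bash
ls; mkdir -p pics; python3 - <<'E'
from workcell import sensors, viewer
import cv2,numpy as np
s=sensors.read_state();print({k:np.round(v,3).tolist() for k,v in s.items()})
for n in("scene","top"):
    im=viewer.read_camera(n);cv2.imwrite(f"pics/{n}0.png",im[:,:,::-1])
    p=viewer.camera_params(n);print(n,np.round(p["K"],1).tolist(),np.round(p["world_to_cam"],4).tolist())
E
```

```text
pics
{'time': 0.0, 'q': [1.134, 0.265, 1.605, -0.0, 1.274, -0.037], 'joint_vel': [0.0, -0.0, -0.002, -0.0, -0.001, 0.0], 'joint_torque': [0.002, -51.51, -36.731, -0.0, 0.013, -0.0], 'tool_pos': [0.262, 0.621, 0.23], 'tcp_rot': [-0.624, -3.079, 0.003], 'wrist_force': [0.256, -0.094, -0.13], 'torque': [0.032, 0.062, 0.016], 'grip_force': 0.0, 'width': 1.002}
scene [[542.6, 0.0, 283.6], [0.0, 542.6, 206.4], [0.0, 0.0, 1.0]] [[-0.6919, -0.7219, 0.0124, 0.3829], [-0.4049, 0.3738, -0.8345, 0.284], [0.5977, -0.5824, -0.5509, 0.8931], [0.0, 0.0, 0.0, 1.0]]
top [[424.9, 0.0, 280.7], [0.0, 424.9, 211.0], [0.0, 0.0, 1.0]] [[-0.0008, -0.9998, 0.0191, 0.0275], [-0.9981, -0.0004, -0.0613, 0.5515], [0.0613, -0.0191, -0.9979, 1.0995], [0.0, 0.0, 0.0, 1.0]]
```

View pics/scene0.png

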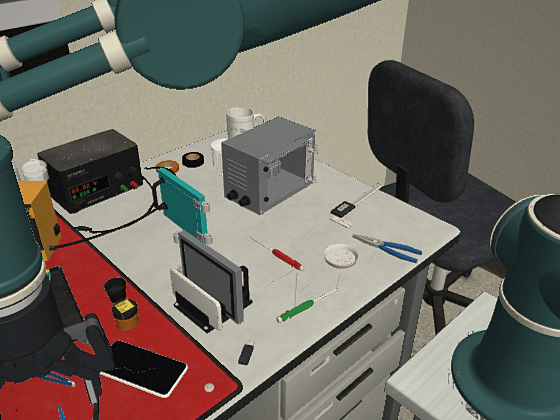

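View pics/top0.png

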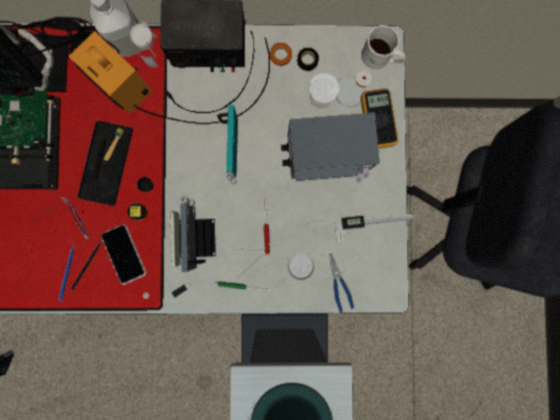

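The door candidates are the grey panel in the black rack (top px 187,233; scene px 208,262) and the turquoise look-alike (top px 232,143; scene px 183,203). I choose the grey one by the description. The enclosure is at top px (333,147), with its hinge strip at about (362,172). Next is a close crop to check the choice.

```bash
python3 - <<'E'
import cv2,numpy as np
a=cv2.imread("pics/top0.png");b=cv2.imread("pics/scene0.png")
r=lambda im,x0,y0,x1,y1,w,h:cv2.resize(im[y0:y1,x0:x1],(w,h),interpolation=cv2.INTER_CUBIC)
o=np.vstack([np.hstack([r(a,160,190,230,280,300,386)[:300],r(a,275,100,400,185,441,300)]),
 np.hstack([r(b,160,220,260,340,250,300),r(b,215,110,330,220,314,300)]+[np.zeros((300,177,3),np.uint8)])])
o=np.vstack([np.hstack([r(a,160,190,230,280,233,300),r(a,275,100,400,190,417,300),np.zeros((300,91,3),np.uint8)]),o[300:]])
cv2.imwrite("pics/c1.png",o)
E
```

```text
(no output)
```

View pics/c1.png

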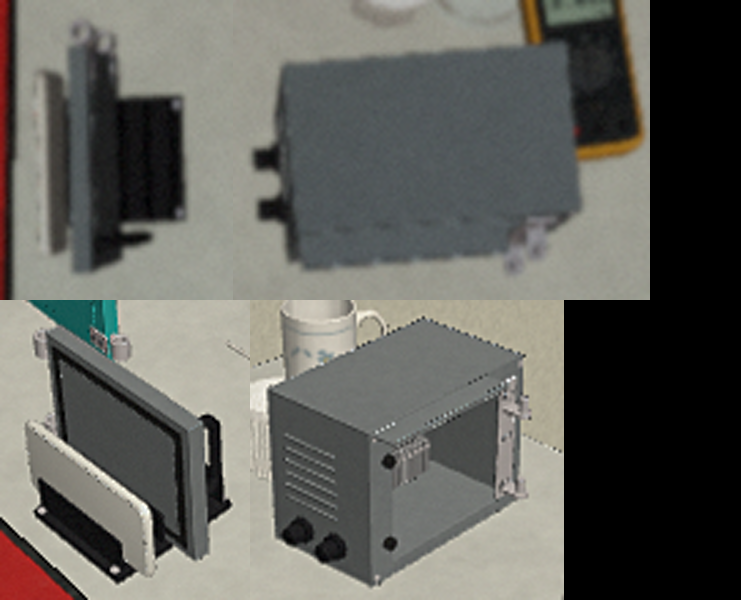

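The crop confirms the grey door. Its knuckles point to world +x, the front face and handle point to world −y, and the phone is beside it at +y. So it already stands at about the 90° open attitude. Next, rough positions.

```bash
cat > h.py <<'E'
import numpy as np,cv2
from scipy.spatial.transform import Rotation as R
from workcell import sensors,viewer
def cast(p,uv,z):
    W=np.array(p["world_to_cam"]);K=np.array(p["K"]);c=-W[:3,:3].T@W[:3,3]
    d=W[:3,:3].T@np.linalg.inv(K)@np.array([uv[0],uv[1],1.]);return c+d*(z-c[2])/d[2]
def proj(p,X):
    W=np.array(p["world_to_cam"]);q=np.array(p["K"])@(W[:3,:3]@np.array(X)+W[:3,3]);return q[:2]/q[2]
def delta(pos,yaw):
    """tool shift (mm) & turn (deg) to TCP pos, tool down, tool y at yaw-from-world-y (deg)"""
    s=sensors.read_state();Rc=R.from_rotvec(s["tcp_rot"])
    Rt=R.from_matrix((R.from_euler("z",yaw,degrees=True).as_matrix())@np.diag([-1,1,-1]))
    print("shift",np.round(1e3*Rc.inv().apply(np.array(pos)-s["tool_pos"]),1),"turn",np.round(np.degrees((Rc.inv()*Rt).as_rotvec()),2),"t",s["time"])
    return Rc,Rt
E
python3 - <<'E'
from h import *
p=viewer.camera_params("top")
for n,uv,z in [("door top far",(183.4,203.5),.132),("door top near",(185.5,271),.132),("kn up top",(184,199),.132),("phone",(173,233),.078),
 ("enc BL",(290,119.5),.158),("enc BR",(374.5,113.5),.158),("enc FR",(379,161.5),.158),("hood FL",(293.5,168.5),.157),("pin",(354,178),.05),("pinU",(361,171),.132),("red",(267,238),.01),("dish",(300,266),.01),("pliers",(342,282),.01),("green",(232,285),.01)]:
    print(n,np.round(cast(p,uv,z),4))
E
```

```text
door top far [0.5619 0.258  0.132 ]
door top near [0.4045 0.2511 0.132 ]
kn up top [0.5725 0.2568 0.132 ]
phone [0.4933 0.2939 0.078 ]
enc BL [0.7559 0.0084 0.158 ]
enc BR [ 0.771  -0.1892  0.158 ]
enc FR [ 0.6579 -0.198   0.158 ]
hood FL [6.412e-01 5.000e-04 1.570e-01]
pin [ 0.6343 -0.1603  0.05  ]
pinU [ 0.6396 -0.1613  0.132 ]
red [0.4806 0.0634 0.01  ]
dish [ 0.4073 -0.0232  0.01  ]
pliers [ 0.3653 -0.1333  0.01  ]
green [0.3584 0.1546 0.01  ]
```

```bash
python3 - <<'E'
from h import *
p=viewer.camera_params("wrist");W=np.array(p["world_to_cam"])
s=sensors.read_state();Rc=R.from_rotvec(s["tcp_rot"]).as_matrix()
c=-W[:3,:3].T@W[:3,3];print("cam in tool",Rc.T@(c-s["tool_pos"]),"axes",np.round(Rc.T@W[:3,:3].T,3).tolist(),np.round(p["K"],1).tolist())
delta([.483,.2545,.25],3)
delta([.52,-.17,.28],3)
t=viewer.camera_params("top")
for uv,z in [((359.5,179.4),.05),((367,168.4),.132)]:print(cast(t,uv,z))
E
```

```text
cam in tool [ 0.07752311  0.00085513 -0.14313878] axes [[-0.0, -0.954, -0.301], [1.0, -0.0, 0.0], [-0.0, -0.301, 0.954]] [[352.0, 0.0, 283.3], [0.0, 352.0, 202.6], [0.0, 0.0, 1.0]]
shift [-345.9 -251.9  -19.4] turn [ -0.11  -0.03 -25.91] t 0.1
shift [-545.2 -628.6  -48.7] turn [ -0.11  -0.03 -25.91] t 0.1
[ 0.63074876 -0.17441714  0.05      ]
[ 0.64590375 -0.17570803  0.132     ]
```

```bash
python3 -m inch '[0,0,0,0,0,-6.5,85, 0,0,0,0,0,-6.5,85, 0,0,0,0,0,-6.5,85, 0,0,0,0,0,-6.4,85, -18,-48,0,0,0,0,85, -18,-48,0,0,0,0,85, -18,-48,0,0,0,0,85, -18,-48,0,0,0,0,85]'
python3 -m inch '[-18,-48,0,0,0,0,85, -18,-48,0,0,0,0,85, -18,-48,0,0,0,0,85, -18,-48,0,0,0,0,85, -18,-48,0,0,0,0,85, -18,-48,0,0,0,0,85, -18,-48,0,0,0,0,85, -18,-48,0,0,0,0,85]'
python3 -m inch '[-18,-48,0,0,0,0,85, -18,-48,0,0,0,0,85, -18,-48,0,0,0,0,85, -18,-48,0,0,0,0,85, -10,-23,10,0,0,0,85,0,0,0,0,0,0,85,0,0,0,0,0,0,85,0,0,0,0,0,0,85]'
python3 - <<'E'
from h import *
p=viewer.camera_params("wrist");im=viewer.read_camera("wrist");cv2.imwrite("pics/w1.png",im[:,:,::-1]);import json
json.dump({k:np.array(v).tolist() for k,v in p.items()},open("w1.json","w"))
s=sensors.read_state();print(s["tool_pos"],s["tcp_rot"])
E
```

```text
time: 0.9
tool_pos: [0.3427, 0.4365, 0.2306]
tcp_rot: [0.083, -3.14, 0.001]
wrist_force: [0.2, -0.5, 0.6]
width: 0.995
grip_force: 0.0
time: 1.7
tool_pos: [0.5026, 0.0697, 0.2311]
tcp_rot: [0.082, -3.14, -0.0]
wrist_force: [0.0, -0.6, 0.7]
width: 0.997
grip_force: 0.0
time: 2.5
tool_pos: [0.593, -0.133, 0.2211]
tcp_rot: [0.083, -3.14, -0.001]
wrist_force: [-0.4, 0.0, -0.3]
width: 0.995
grip_force: 0.0
[ 0.59318146 -0.13279145  0.22142822] [ 8.40187923e-02 -3.14034594e+00 -6.24554430e-04]
```

View pics/w1.png

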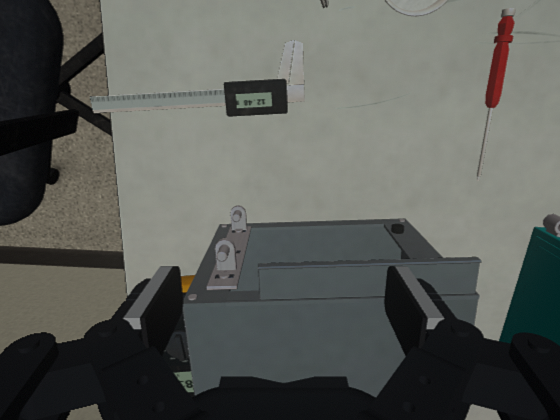

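The view shows the enclosure from above, with world +x downward and +y to the right. The upper lug and pin are near px (225,250), the lower near (238,214), and the hood lip is at (260–480, 265). I zoom in on the pins.

```bash
python3 - <<'E'
import cv2
im=cv2.imread("pics/w1.png")[195:300,180:290]
cv2.imwrite("pics/w1z.png",cv2.resize(im,None,fx=5.5,fy=5.5,interpolation=cv2.INTER_CUBIC))
E
```

```text
(no output)
```

View pics/w1z.png

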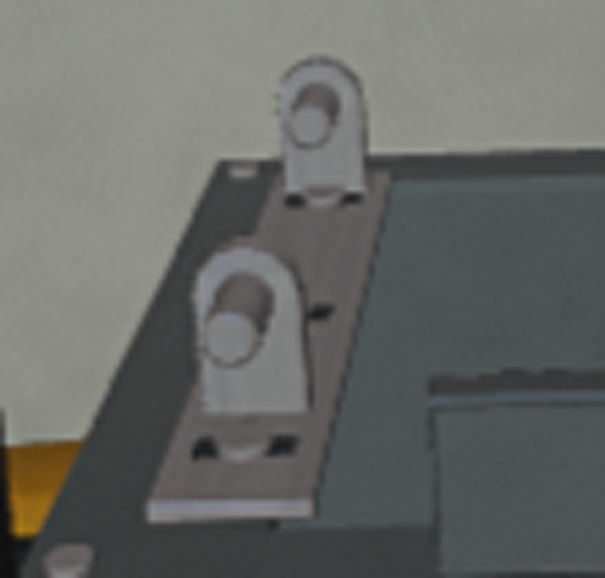

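```bash
python3 - <<'E'
from h import *;import json
p={k:np.array(v) for k,v in json.load(open("w1.json")).items()}
U=cast(p,(222.2-.4,256.3-.4),.132);L=cast(p,(235.8,217.3),.050);print("U",U,"L",L)
a=cast(p,(259,265),.157);b=cast(p,(479,258.5),.157);print("lip",a,b,np.linalg.norm(a-b),"yaw",np.degrees(np.arctan2(-(b-a)[0],(b-a)[1])))
a=cast(p,(222,224),.0);b=cast(p,(403,219),.0);print("bottom front",a,b,np.linalg.norm(a-b),np.degrees(np.arctan2(-(b-a)[0],(b-a)[1])))
delta([.483,.2545,.25],2.5)
E
```

```text
U [ 0.63211119 -0.17451581  0.132     ] L [ 0.63200496 -0.17481162  0.05      ]
lip [ 0.62491162 -0.14609744  0.157     ] [ 0.61272966 -0.00337903  0.157     ] 0.14323736771730589 yaw 4.8787454359894085
bottom front [ 0.6591272  -0.19610285  0.        ] [0.64276986 0.0029775  0.        ] 0.199751218237091 4.697129736175484
shift [ 89.3 392.6 -28.4] turn [ 0.02 -0.01  0.57] t 2.55
```

```bash
python3 -m inch '[9,44,-3,0,0,0.5,85, 10,44,-3,0,0,0,85, 10,44,-3,0,0,0,85, 10,44,-3,0,0,0,85, 10,44,-3,0,0,0,85, 10,44,-3,0,0,0,85, 10,44,-3,0,0,0,85, 10,44,-3,0,0,0,85]'
python3 -m inch '[10,40,-3,0,0,0,85, 0,0,0,0,0,0,85, 0,0,0,0,0,0,85, 0,0,0,0,0,0,85, 0,0,0,0,0,0,85, 0,0,0,0,0,0,85, 0,0,0,0,0,0,85, 0,0,0,0,0,0,85]'
python3 - <<'E'
from h import *
p=viewer.camera_params("wrist");im=viewer.read_camera("wrist");cv2.imwrite("pics/w2.png",im[:,:,::-1]);import json
json.dump({k:np.array(v).tolist() for k,v in p.items()},open("w2.json","w"))
s=sensors.read_state();print(s["tool_pos"],s["tcp_rot"])
E
```

```text
time: 3.35
tool_pos: [0.4973, 0.2168, 0.2463]
tcp_rot: [-0.071, 3.139, 0.001]
wrist_force: [0.3, 0.5, 0.7]
width: 0.993
grip_force: 0.0
time: 4.15
tool_pos: [0.4875, 0.2529, 0.2482]
tcp_rot: [0.066, -3.141, 0.0]
wrist_force: [-0.2, 0.9, 1.4]
width: 0.998
grip_force: 0.0
[0.48741693 0.25306338 0.24819658] [ 6.67921036e-02 -3.14072216e+00  1.79313248e-04]
```

View pics/w2.png

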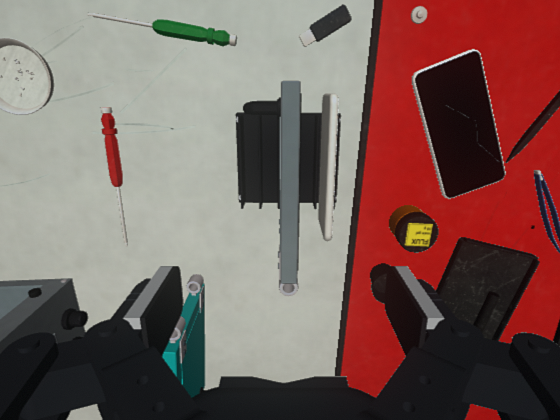

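The door's top edge runs from px (290,82) at the free end to (288,283), with the upper knuckle bore at (288,288). The phone edge is at (330,165).

```bash
python3 - <<'E'
from h import *;import json
p={k:np.array(v) for k,v in json.load(open("w2.json")).items()}
im=cv2.imread("pics/w2.png").astype(int)
for r in range(90,282,32):
    row=im[r,250:340]; print(r,[ (250+i) for i in range(1,90) if abs(row[i]-row[i-1]).sum()>90])
sub=cv2.imread("pics/w2.png",0)[275:300,270:308];print(sub[8:20:1,8:30:1])
for n,uv,z in [("near",(290,82),.132),("far",(288.5,283),.132),("kn",(288,288),.12)]:print(n,cast(p,uv,z))
E
```

```text
90 [281, 301]
122 [279, 280, 281, 300, 329, 330, 337, 338]
154 [279, 280, 281, 299, 328, 329, 335, 336, 337, 338, 339]
186 [280, 299, 327, 334, 335, 337, 338]
218 [280, 299, 300, 318, 319, 325, 326]
250 [279, 299]
[[168  98 106 127 116 101  93  87  86  89  89  88  87  87  95  99 105 114
   98 107 160 178]
 [166 105 136 165 164 150 124 114 118 121 120 115 109 105 114 142 166 167
  148 114 154 178]
 [166 114 155 169 160 133 113 118 121 124 125 119 113 104  95 113 163 172
  163 136 154 178]
 [163 116 163 167 150 109 109 119 123 123 123 120 112 104  89  95 138 166
  164 136 137 176]
 [165 125 164 165 145  94 110 119 123 124 123 119 113 105  91  89 127 161
  163 150 137 176]
 [176 158 163 165 147  96 110 119 123 124 123 118 113 104  89  87 122 163
  161 152 147 176]
 [168 133 156 164 151 105 110 119 123 124 124 119 111 103  89 101 152 166
  161 163 174 179]
 [179 168 157 160 156 133 112 118 122 123 122 118 111 101  91 114 160 165
  151 143 177 179]
 [181 175 161 160 161 156 138 122 122 122 122 116 109 106 119 157 168 165
  161 168 178 177]
 [179 173 154 157 161 161 158 147 137 127 122 121 129 146 158 165 162 160
  167 177 176 177]
 [180 178 177 171 156 158 160 161 160 159 158 159 163 166 163 158 156 164
  175 177 176 177]
 [179 179 178 177 170 159 157 156 158 158 161 161 159 160 157 153 162 177
  178 176 177 178]]
near [0.40400396 0.2551915  0.132     ]
far [0.56227991 0.26154439 0.132     ]
kn [0.57426796 0.26183922 0.12      ]
```

```bash
python3 -m inch '[2,3,20,0,0,0,50, 2,2.5,20,0,0,0,50, 0,0,25,0,0,0,50, 0,0,25,0,0,0,50, 0,0,25,0,0,0,50, 0,0,20,0,0,0,50, 0,0,9,0,0,0,50, 0,0,0,0,0,0,50]' 40
python3 -m inch '[0,0,0,0,0,0,8, 0,0,0,0,0,0,8, 0,0,0,0,0,0,8, 0,0,0,0,0,0,8, 0,0,0,0,0,0,8, 0,0,0,0,0,0,8, 0,0,0,0,0,0,8, 0,0,0,0,0,0,8]' 40
```

```text
time: 5.0
tool_pos: [0.4819, 0.2583, 0.1028]
tcp_rot: [0.068, -3.138, 0.002]
wrist_force: [-0.5, 0.1, 0.1]
width: 0.584
grip_force: 0.0
time: 5.8
tool_pos: [0.4841, 0.2593, 0.1059]
tcp_rot: [-0.068, 3.138, 0.001]
wrist_force: [0.0, -0.7, 6.5]
width: 0.157
grip_force: 40.5
```

```bash
python3 -m inch '[0,0,0,0,0,0,8, 0,0,-3,0,0,0,8, 0,0,-6,0,0,0,8, 0,0,-10,0,0,0,8, 0,0,-10,0,0,0,8, 0,0,-10,0,0,0,8, 0,0,-8,0,0,0,8, 0,0,-3,0,0,0,8]' 80
python3 -m inch '[0,0,0,0,0,0,8, 0,0,0,0,0,0,8, 0,0,0,0,0,0,8, 0,0,0,0,0,0,8, 0,0,0,0,0,0,8, 0,0,0,0,0,0,8, 0,0,0,0,0,0,8, 0,0,0,0,0,0,8]' 80
python3 - <<'E'
from h import *
p=viewer.camera_params("wrist");im=viewer.read_camera("wrist");cv2.imwrite("pics/w3.png",im[:,:,::-1]);import json
json.dump({k:np.array(v).tolist() for k,v in p.items()},open("w3.json","w"))
s=sensors.read_state();print(s["tool_pos"],s["tcp_rot"],s["wrist_force"],s["torque"])
E
```

```text
time: 6.6
tool_pos: [0.4838, 0.2593, 0.156]
tcp_rot: [-0.068, 3.139, 0.002]
wrist_force: [0.3, 0.7, -2.9]
width: 0.144
grip_force: 78.0
time: 7.4
tool_pos: [0.483, 0.2589, 0.1543]
tcp_rot: [0.068, -3.141, -0.0]
wrist_force: [0.1, 0.0, -3.8]
width: 0.147
grip_force: 78.0
[0.48298336 0.25891487 0.15426514] [ 6.82481511e-02 -3.14083852e+00  2.04628853e-05] [ 0.67158534  0.19914654 -4.09988484] [ 0.05000568  0.0312013  -0.02918817]
```

View pics/w3.png

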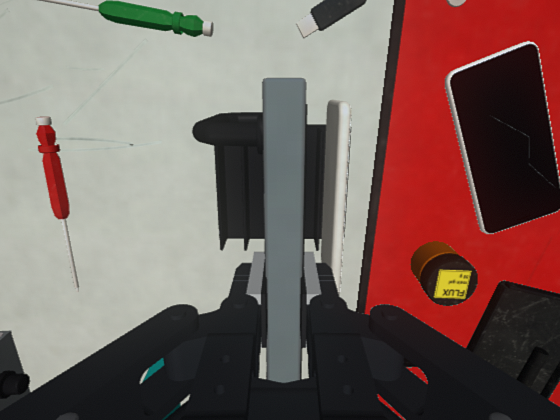

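The door is held. Its free end is at px (264–305, 78), and the hinge end is hidden behind the gripper. I get the knuckle axis from the free edge plus 171 mm along the panel.

```bash
python3 - <<'E'
from h import *;import json
p={k:np.array(v) for k,v in json.load(open("w3.json")).items()}
im=cv2.imread("pics/w3.png").astype(int)
for r in (85,100,110,160,200,230):
    row=im[r,240:325]; print(r,[ (240+i) for i in range(1,85) if abs(row[i]-row[i-1]).sum()>60])
g=cv2.imread("pics/w3.png",0);print(g[70:90,285])
T=np.array([.48298,.25891,.15427]);Rc=R.from_rotvec([.0682,-3.1408,0])
for z in (.180,.182):
    a=cast(p,(284.7,78),z);b=cast(p,(285,230),z)
    print(Rc.inv().apply(a-T)*1e3,Rc.inv().apply(b-T)*1e3)
# earlier estimate
print("knuckle from w2, at rest", )
delta([.632-.091,-.1747-.0075,.155],4.8)
E
```

```text
85 [262, 263, 306, 307]
100 [262, 263, 306, 307]
110 [262, 263, 305, 307, 308]
160 [263, 264, 304, 305]
200 [264, 303, 304, 323]
230 [265, 303, 322]
[186 186 186 186 186 188 190 165 109 111 114 114 114 113 113 114 113 113
 113 113]
[ 81.10293491   1.50670463 -25.72575876] [ 29.6921406    1.67928589 -25.72844601]
[ 81.03501391   1.49854092 -27.72576232] [ 30.50007961   1.668182   -27.72840379]
knuckle from w2, at rest
shift [ -38.8 -443.2   -0.7] turn [-0.   -0.   -2.31] t 7.45
```

```bash
python3 -m inch '[0,-10,0,0,0,-0.3,8, 0,-20,0,0,0,-0.3,8, 0,-30,0,0,0,-0.3,8, 0,-30,0,0,0,-0.3,8, 0,-30,0,0,0,-0.3,8, 0,-30,0,0,0,-0.3,8, 0,-30,0,0,0,-0.3,8, 0,-30,0,0,0,-0.2,8]' 80
python3 -m inch '[0,-30,0,0,0,0,8, 0,-30,0,0,0,0,8, 0,-30,0,0,0,0,8, 0,-30,0,0,0,0,8, 0,-30,0,0,0,0,8, 0,-30,0,0,0,0,8, 0,-30,0,0,0,0,8, 0,-15,0,0,0,0,8]' 80
python3 -m inch '[0,-8,0,0,0,0,8, 0,0,0,0,0,0,8, 0,0,0,0,0,0,8, 0,0,0,0,0,0,8, 0,0,0,0,0,0,8, 0,0,0,0,0,0,8, 0,0,0,0,0,0,8, 0,0,0,0,0,0,8]' 80
python3 - <<'E'
from h import *
s=sensors.read_state();print(s["tool_pos"],s["wrist_force"])
delta([.5423,-.1822,.1543],4.8)
for i in range(2):
    im=viewer.read_camera("wrist")
cv2.imwrite("pics/w4.png",im[:,:,::-1])
E
```

```text
time: 8.25
tool_pos: [0.4961, 0.0475, 0.1544]
tcp_rot: [-0.132, 3.139, -0.001]
wrist_force: [1.0, -0.1, -3.4]
width: 0.148
grip_force: 78.1
time: 9.05
tool_pos: [0.515, -0.1776, 0.1545]
tcp_rot: [-0.129, 3.139, -0.002]
wrist_force: [0.1, 0.5, -2.9]
width: 0.144
grip_force: 78.5
time: 9.85
tool_pos: [0.516, -0.1826, 0.1543]
tcp_rot: [-0.132, 3.139, 0.0]
wrist_force: [0.5, -1.0, -3.3]
width: 0.145
grip_force: 78.5
[ 0.51595015 -0.18256128  0.15431645] [ 0.53403685 -0.95060807 -3.34579967]
shift [-26.3  -1.9   0. ] turn [0.   0.   0.02] t 9.85
```

```bash
python3 -m inch '[-4,0,0,0,0,0,8, -4,-1,0,0,0,0,8, -4,-1,0,0,0,0,8, -4,0,0,0,0,0,8, -4,0,0,0,0,0,8, -4,0,0,0,0,0,8, -2,0,0,0,0,0,8, 0,0,0,0,0,0,8]' 80
python3 - <<'E'
from h import *
s=sensors.read_state();print(s["tool_pos"],s["wrist_force"])
delta([.5423,-.1822,.1543],4.8)
a=viewer.read_camera("scene")[:,:,::-1];b=viewer.read_camera("top")[:,:,::-1]
p=viewer.camera_params("scene");t=viewer.camera_params("top")
print([proj(p,X) for X in([.632,-.1747,.132],[.632,-.1747,.05])],proj(t,[.632,-.1747,.132]))
u,v=proj(p,[.632,-.1747,.09]).astype(int);u2,v2=proj(t,[.6,-.1747,.15]).astype(int)
r=lambda im,u,v:cv2.resize(im[max(v-50,0):v+50,u-33:u+33],(396,600),interpolation=cv2.INTER_CUBIC)
cv2.imwrite("pics/c2.png",np.hstack([r(a,u,v),r(b,u2,v2)]))
E
```

```text
time: 10.75
tool_pos: [0.5423, -0.1826, 0.1543]
tcp_rot: [-0.132, 3.139, -0.0]
wrist_force: [0.1, -0.2, -3.4]
width: 0.145
grip_force: 78.5
[ 0.5423125  -0.18260677  0.15426036] [ 0.06020418 -0.16420122 -3.42198395]
shift [-0.   0.4 -0. ] turn [-0.    0.    0.01] t 10.75
[array([314.20878737, 144.86490149]), array([312.76920303, 174.53506465])] [366.65520448 174.20277707]
```

View pics/c2.png

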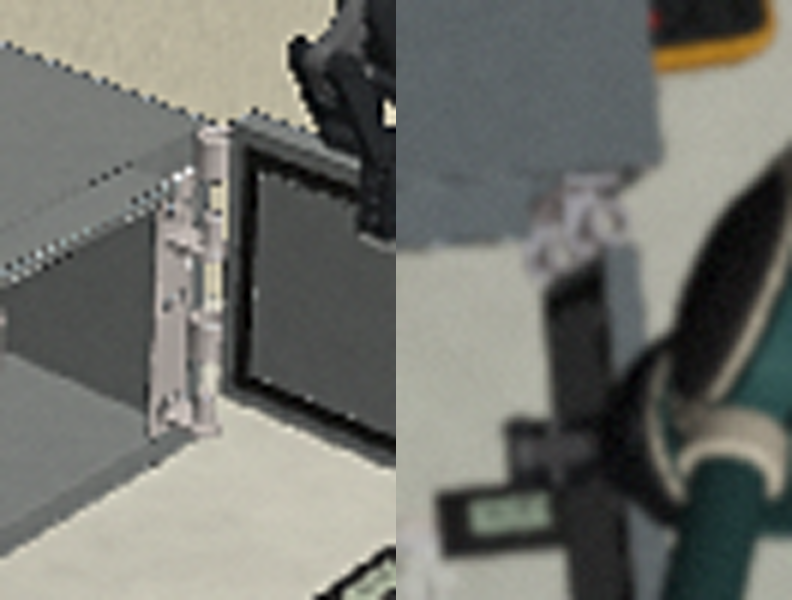

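The scene view (left half) shows both knuckles above their pins, with the column at crop px (212,180) to (212,330). Now I lower the door in stages and watch the force.

```bash
python3 -m inch '[0,0.4,3,0,0,0,8, 0,0,4,0,0,0,8, 0,0,4,0,0,0,8, 0,0,3,0,0,0,8, 0,0,2,0,0,0,8, 0,0,1,0,0,0,8, 0,0,0,0,0,0,8, 0,0,0,0,0,0,8]' 80
python3 -m inch '[0,0,0.5,0,0,0,8, 0,0,0.5,0,0,0,8, 0,0,0.5,0,0,0,8, 0,0,0.5,0,0,0,8, 0,0,0.5,0,0,0,8, 0,0,0.5,0,0,0,8, 0,0,0,0,0,0,8, 0,0,0,0,0,0,8]' 80
```

```text
time: 11.65
tool_pos: [0.5421, -0.1823, 0.1374]
tcp_rot: [-0.131, 3.139, -0.0]
wrist_force: [0.2, 0.2, -2.9]
width: 0.147
grip_force: 78.5
time: 12.45
tool_pos: [0.5421, -0.1823, 0.1343]
tcp_rot: [-0.131, 3.139, -0.0]
wrist_force: [0.5, -1.7, -4.0]
width: 0.146
grip_force: 78.4
```

```bash
python3 -m inch '[0,0,0.5,0,0,0,8, 0,0,0.5,0,0,0,8, 0,0,0.5,0,0,0,8, 0,0,0,0,0,0,8, 0,0,0,0,0,0,8, 0,0,0,0,0,0,8, 0,0,0,0,0,0,8, 0,0,0,0,0,0,8]' 80
```

```text
time: 13.25
tool_pos: [0.542, -0.1823, 0.1328]
tcp_rot: [-0.131, 3.139, -0.0]
wrist_force: [1.7, -0.2, -4.0]
width: 0.153
grip_force: 78.4
```

```bash
python3 -m inch '[0,0,0.5,0,0,0,8, 0,0,0.5,0,0,0,8, 0,0,0,0,0,0,8, 0,0,0,0,0,0,8, 0,0,0,0,0,0,8, 0,0,0,0,0,0,8, 0,0,0,0,0,0,8, 0,0,0,0,0,0,8]' 80
```

```text
time: 14.05
tool_pos: [0.542, -0.1822, 0.1318]
tcp_rot: [-0.131, 3.139, -0.0]
wrist_force: [1.5, -0.4, -3.1]
width: 0.146
grip_force: 78.4
```

```bash
python3 -m inch '[0,0,0.5,0,0,0,8, 0,0,0.5,0,0,0,8, 0,0,0.5,0,0,0,8, 0,0,0.5,0,0,0,8, 0,0,0,0,0,0,8, 0,0,0,0,0,0,8, 0,0,0,0,0,0,8, 0,0,0,0,0,0,8]' 80; python3 -c "
from h import *
s=sensors.read_state();print(s['wrist_force'],s['torque'])"
```

```text
time: 14.85
tool_pos: [0.542, -0.1823, 0.1298]
tcp_rot: [-0.131, 3.139, -0.0]
wrist_force: [2.2, -0.9, -3.1]
width: 0.149
grip_force: 78.5
[ 2.15392343 -0.86800317 -3.10806115] [-0.21541012 -0.33430543 -0.10162831]
```

```bash
python3 -m inch '[-0.4,0,0.5,0,0,0,8, 0,0,0.5,0,0,0,8, 0,0,0.5,0,0,0,8, 0,0,0.5,0,0,0,8, 0,0,0.5,0,0,0,8, 0,0,0.5,0,0,0,8, 0,0,0,0,0,0,8, 0,0,0,0,0,0,8]' 80; python3 -c "
from h import *
s=sensors.read_state();print(s['wrist_force'],s['torque'])"
```

```text
time: 15.65
tool_pos: [0.5422, -0.1821, 0.1267]
tcp_rot: [0.131, -3.139, -0.0]
wrist_force: [0.3, -1.7, -3.3]
width: 0.147
grip_force: 78.4
[ 0.29985295 -1.65420142 -3.3166379 ] [-0.07959486 -0.19829457 -0.02866079]
```

```bash
python3 -m inch '[0,-0.3,0.6,0,0,0,8, 0,0,0.6,0,0,0,8, 0,0,0.6,0,0,0,8, 0,0,0.6,0,0,0,8, 0,0,0.6,0,0,0,8, 0,0,0.5,0,0,0,8, 0,0,0.5,0,0,0,8, 0,0,0,0,0,0,8]' 80
python3 -m inch '[0,0,0.3,0,0,0,8, 0,0,0.3,0,0,0,8, 0,0,0.3,0,0,0,8, 0,0,0,0,0,0,8, 0,0,0,0,0,0,8, 0,0,0,0,0,0,8, 0,0,0,0,0,0,8, 0,0,0,0,0,0,8]' 80; python3 -c "
from h import *
s=sensors.read_state();print(s['wrist_force'],s['torque'])"
```

```text
time: 16.45
tool_pos: [0.5422, -0.1824, 0.1226]
tcp_rot: [0.131, -3.138, -0.0]
wrist_force: [-0.2, -0.3, -3.4]
width: 0.15
grip_force: 78.4
time: 17.25
tool_pos: [0.5424, -0.1825, 0.122]
tcp_rot: [-0.131, 3.139, -0.0]
wrist_force: [-1.2, 0.1, -0.7]
width: 0.151
grip_force: 78.8
[-1.19081145  0.06962997 -0.69444772] [0.1000835  0.06642428 0.0758859 ]
```

```bash
python3 -m inch '[0,0,0.3,0,0,0,8, 0,0,0.3,0,0,0,8, 0,0,0,0,0,0,8, 0,0,0,0,0,0,8, 0,0,0,0,0,0,8, 0,0,0,0,0,0,8, 0,0,0,0,0,0,8, 0,0,0,0,0,0,8]' 80
```

```text
time: 18.05
tool_pos: [0.5424, -0.1826, 0.1215]
tcp_rot: [-0.131, 3.139, -0.0]
wrist_force: [-3.7, 0.5, 4.9]
width: 0.149
grip_force: 79.5
```

```bash
python3 -m inch '[0,0,0,0,0,0,8, 0,0,0,0,0,0,8, 0,0,0,0,0,0,16, 0,0,0,0,0,0,22, 0,0,0,0,0,0,34, 0,0,0,0,0,0,34, 0,0,0,0,0,0,34, 0,0,0,0,0,0,34]' 20
python3 -m inch '[0,0,-5,0,0,0,34, 0,0,-10,0,0,0,34, 0,0,-20,0,0,0,34, 0,0,-20,0,0,0,34, 0,0,-15,0,0,0,34, 0,0,0,0,0,0,34, 0,0,0,0,0,0,34, 0,0,0,0,0,0,34]'
python3 - <<'E'
from h import *
a=viewer.read_camera("scene")[:,:,::-1]
w=viewer.read_camera("wrist")[:,:,::-1]
cv2.imwrite("pics/c3.png",np.hstack([cv2.resize(a[100:240,250:430],(514,400),interpolation=cv2.INTER_CUBIC),cv2.resize(w,(286,400))[:, :]]))
cv2.imwrite("pics/w5.png",w);cv2.imwrite("pics/s5.png",a)
print(sensors.read_state()["tool_pos"])
E
```

```text
time: 18.85
tool_pos: [0.5424, -0.1825, 0.1212]
tcp_rot: [0.131, -3.139, -0.0]
wrist_force: [-0.4, -0.3, 0.9]
width: 0.4
grip_force: 0.0
time: 19.65
tool_pos: [0.5416, -0.1822, 0.1902]
tcp_rot: [0.131, -3.137, -0.001]
wrist_force: [0.0, -0.2, -1.0]
width: 0.4
grip_force: 0.0
[ 0.54153736 -0.18220448  0.18991344]
```

View pics/c3.png

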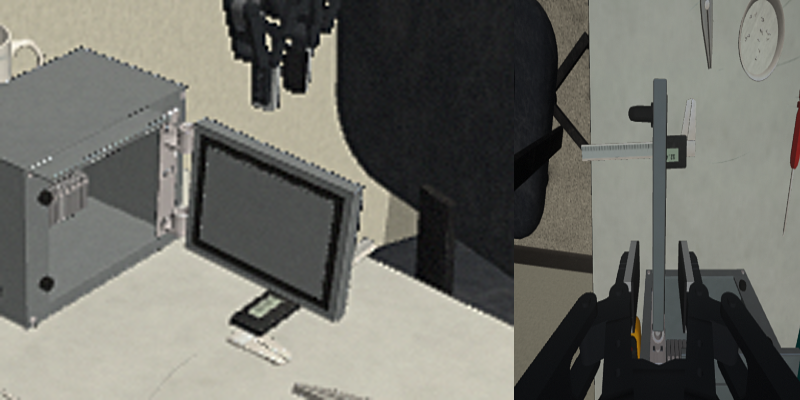

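The door hangs open on both lugs, parallel to how I released it, with the panel at wrist px ~660 across rows 80–330 and the handle to the left. Next I shut the fingers and push the handle bar from in front, turning the tool with the door.

```bash
python3 - <<'E'
from h import *
s=sensors.read_state();print(np.round(s["q"],3))
delta([.4878,-.262,.19],4.8)
E
```

```text
[-0.368  0.101  1.874  0.     1.17  -2.023]
shift [ 60.2 -75.   -0. ] turn [ 0.06 -0.12 -0.01] t 19.75
```

```bash
python3 -m inch '[0,-25,0,0,0,0,0, 0,-25,0,0,0,0,0, 20,-25,0,0,0,0,0, 20,0,0,0,0,0,0, 20,0,0,0,0,0,0, 0,0,10,0,0,0,0, 0,0,30,0,0,0,0, 0,0,30,0,0,0,0]'
python3 -m inch '[0,0,20,0,0,0,0, 0,0,8,0,0,0,0, 0,0,0,0,0,0,0, 0,2,0,0,0,0,0, 0,2,0,0,0,0,0, 0,2,0,0,0,0,0, 0,2,0,0,0,0,0, 0,0,0,0,0,0,0]'
python3 -m inch '[0,2,0,0,0,0,0, 0,2,0,0,0,0,0, 0,2,0,0,0,0,0, 0,2,0,0,0,0,0, 0,2,0,0,0,0,0, 0,2,0,0,0,0,0, 0,2,0,0,0,0,0, 0,2,0,0,0,0,0]'
python3 - <<'E'
from h import *
delta([.4865,-.2471,.092],4.8)
w=viewer.read_camera("wrist")[:,:,::-1];a=viewer.read_camera("scene")[:,:,::-1];t=viewer.read_camera("top")[:,:,::-1]
cv2.imwrite("pics/w6.png",w);cv2.imwrite("pics/s6.png",a)
# door panel direction in the wrist view by grey edges: top edge z~.146
cv2.imwrite("pics/c4.png",np.hstack([cv2.resize(w,(400,300)),cv2.resize(a[100:250,240:440],(400,300))]))
E
```

```text
time: 20.55
tool_pos: [0.4898, -0.2624, 0.1205]
tcp_rot: [-0.131, 3.137, -0.001]
wrist_force: [0.1, 0.3, -0.6]
width: 0.0
grip_force: 0.0
time: 21.35
tool_pos: [0.4884, -0.2541, 0.0939]
tcp_rot: [-0.132, 3.138, -0.001]
wrist_force: [0.6, 0.2, -0.2]
width: -0.001
grip_force: 0.0
time: 22.15
tool_pos: [0.4868, -0.2382, 0.0933]
tcp_rot: [0.131, -3.139, -0.0]
wrist_force: [0.6, 0.3, -0.5]
width: -0.002
grip_force: 0.0
shift [ 1.  -8.9  1.3] turn [ 0.   -0.01 -0.01] t 22.15
```

View pics/c4.png

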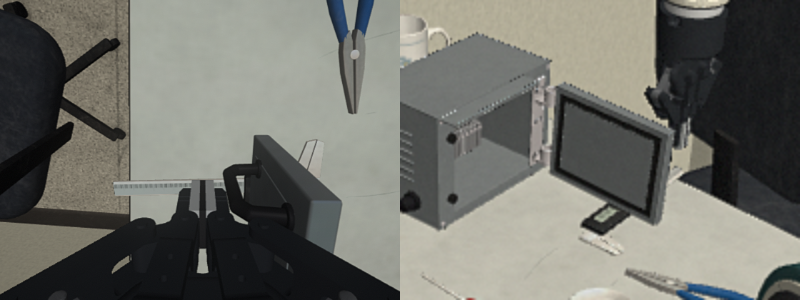

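The wrist view shows the shut fingers at about (205,235) and the handle bow at (228–265, 165–225), just beside them. I compare the predicted handle projection with that.

```bash
python3 - <<'E'
from h import *
p=viewer.camera_params("wrist");H=np.array([.632,-.1747])
for th in (4.8,2,0,-3):
    a=np.radians(th);d=np.array([-np.cos(a),-np.sin(a)]);n=np.array([np.sin(a),-np.cos(a)])
    f=lambda r,s,z:np.round(proj(p,[*(H+r*d+s*n),z])*400/560).astype(int).tolist()
    print(th,"bar lo/hi",f(.151,.033,.066),f(.151,.033,.114),"free edge front lo/hi",f(.171,.007,.022),f(.171,.007,.144))
s=sensors.read_state();print("tcp",proj(p,s["tool_pos"])*400/560)
E
```

```text
4.8 bar lo/hi [225, 173] [233, 209] free edge front lo/hi [251, 132] [306, 206]
2 bar lo/hi [236, 172] [247, 207] free edge front lo/hi [261, 132] [326, 206]
0 bar lo/hi [243, 171] [256, 205] free edge front lo/hi [268, 132] [340, 206]
-3 bar lo/hi [254, 169] [271, 204] free edge front lo/hi [278, 133] [361, 207]
tcp [200.70024883 192.43090278]
```

```bash
python3 -m inch '[0,1,1,0,0,0,0, 0,1,0,0,0,0,0, 0,1,0,0,0,0,0, 1.6,5.3,0,0,0,2,0, 1.6,5.3,0,0,0,2,0, 1.6,5.3,0,0,0,2,0, 1.6,5.3,0,0,0,2,0, 1.6,5.3,0,0,0,2,0]'
python3 -m inch '[1.6,5.3,0,0,0,2,0, 1.6,5.3,0,0,0,2,0, 1.6,5.3,0,0,0,2,0, 1.6,5.3,0,0,0,2,0, 1.6,5.3,0,0,0,2,0, 1.6,5.3,0,0,0,2,0, 1.6,5.3,0,0,0,2,0, 1.6,5.3,0,0,0,2,0]'
python3 - <<'E'
from h import *
w=viewer.read_camera("wrist")[:,:,::-1];cv2.imwrite("pics/w7.png",w)
s=sensors.read_state();p=viewer.camera_params("wrist");H=np.array([.632,-.1747]);q=s["tool_pos"][:2]-H
print("r,ang",np.linalg.norm(q),np.degrees(np.arctan2(q[1],q[0]))%360, s["tool_pos"],s["wrist_force"])
# free-edge top front corner: compare door angle: print brightness jumps on row 206/.714
for r in (260,280): 
    g=cv2.cvtColor(w,cv2.COLOR_BGR2GRAY)[r].astype(int); print(r,[i for i in range(300,558) if abs(g[i]-g[i-1])>18])
for th in range(20,40,4):
    a=np.radians(4.8-th);d=np.array([-np.cos(a),-np.sin(a)]);n=np.array([np.sin(a),-np.cos(a)])
    f=lambda r,s,z:np.round(proj(p,[*(H+r*d+s*n),z])).astype(int).tolist()
    print(th,f(.171,.007,.144),f(.171,-.007,.144),f(.151,.033,.11))
E
```

```text
time: 23.1
tool_pos: [0.4782, -0.2088, 0.0923]
tcp_rot: [0.145, 3.138, -0.0]
wrist_force: [-0.8, -0.5, -0.3]
width: 0.002
grip_force: 0.0
time: 23.9
tool_pos: [0.4747, -0.1648, 0.0924]
tcp_rot: [0.58, 3.087, -0.0]
wrist_force: [-0.1, 0.5, -0.4]
width: 0.003
grip_force: 0.1
r,ang 0.15774355264613468 176.14363760009385 [ 0.47461361 -0.16409089  0.092268  ] [0.61350848 1.14582595 0.24067666]
260 [300, 450, 451]
280 [302, 337, 338, 339, 345, 346, 472, 473]
20 [355, 298] [402, 293] [277, 300]
24 [395, 294] [442, 292] [303, 293]
28 [435, 292] [482, 294] [329, 288]
32 [475, 293] [521, 297] [355, 285]
36 [515, 297] [559, 304] [382, 283]
```

```bash
python3 -m inch '[1.6,5.3,0,0,0,2,0, 1.6,5.3,0,0,0,2,0, 1.6,5.3,0,0,0,2,0, 1.6,5.3,0,0,0,2,0, 1.6,5.3,0,0,0,2,0, 1.6,5.3,0,0,0,2,0, 1.6,5.3,0,0,0,2,0, 1.6,5.3,0,0,0,2,0]'
python3 -m inch '[1.6,5.3,0,0,0,2,0, 1.6,5.3,0,0,0,2,0, 1.6,5.3,0,0,0,2,0, 1.6,5.3,0,0,0,2,0, 1.6,5.3,0,0,0,2,0, 1.6,5.3,0,0,0,2,0, 1.6,5.3,0,0,0,2,0, 1.6,5.3,0,0,0,2,0]'
python3 -m inch '[1.2,4,0,0,0,1.5,0, 1.2,4,0,0,0,1.5,0, 0.8,2.65,0,0,0,1,0, 0.8,2.65,0,0,0,1,0, 0.8,2.65,0,0,0,1,0, 0.8,2.65,0,0,0,1,0, 0.8,2.65,0,0,0,1,0, 0.8,2.65,0,0,0,1,0]'
cat > chk.py <<'E'
from h import *
import sys
s=sensors.read_state();p=viewer.camera_params("wrist");H=np.array([.632,-.1747]);q=s["tool_pos"][:2]-H
w=viewer.read_camera("wrist")[:,:,::-1];cv2.imwrite("pics/chk.png",w);cv2.imwrite("pics/chks.png",viewer.read_camera("scene")[:,:,::-1]);cv2.imwrite("pics/chkt.png",viewer.read_camera("top")[:,:,::-1])
rv=R.from_rotvec(s["tcp_rot"]).as_matrix();print("tool x dir deg",np.degrees(np.arctan2(rv[1,0],rv[0,0])),"r",np.linalg.norm(q)*1e3,"in tool",1e3*rv.T@np.r_[q,0],s["tool_pos"],s["wrist_force"],s["time"])
for th in map(float,sys.argv[1:]):
    a=np.radians(4.8-th);d=np.array([-np.cos(a),-np.sin(a)]);n=np.array([np.sin(a),-np.cos(a)])
    f=lambda r,s,z:np.round(proj(p,[*(H+r*d+s*n),z])).astype(int).tolist()
    print(th,"free",f(.171,.007,.144),f(.171,-.007,.144),"bar",f(.151,.033,.11))
g=cv2.cvtColor(w,cv2.COLOR_BGR2GRAY).astype(int)
for r in (270,280,290): print(r,[i for i in range(310,558) if abs(g[r,i]-g[r,i-1])>18])
E
python3 chk.py 65 70 75 80
```

```text
time: 24.75
tool_pos: [0.4835, -0.1217, 0.0923]
tcp_rot: [1.003, 2.977, -0.0]
wrist_force: [-0.4, -0.6, -0.1]
width: 0.003
grip_force: 0.1
time: 25.55
tool_pos: [0.5039, -0.0825, 0.0923]
tcp_rot: [1.408, 2.808, -0.0]
wrist_force: [-0.2, 1.0, 0.1]
width: -0.001
grip_force: 0.1
time: 26.35
tool_pos: [0.52, -0.0634, 0.0923]
tcp_rot: [-1.625, -2.689, -0.0]
wrist_force: [0.2, 0.4, 0.6]
width: -0.002
grip_force: 0.1
tool x dir deg 117.71241549081721 r 157.9101159529288 in tool [ 1.50639246e+02 -4.73647768e+01  1.39674667e-02] [ 0.52001594 -0.06336637  0.09226087] [0.23075655 0.37789272 0.56891322] 26.35
65.0 free [397, 296] [444, 294] bar [304, 295]
70.0 free [447, 294] [494, 296] bar [337, 289]
75.0 free [497, 297] [542, 302] bar [370, 285]
80.0 free [545, 303] [588, 312] bar [404, 284]
270 [333, 334, 335, 346, 347, 459]
280 [336, 337, 338, 345, 346, 469]
290 []
```

```bash
python3 -m inch '[0.8,2.65,0,0,0,1,0, 0.8,2.65,0,0,0,1,0, 0.8,2.65,0,0,0,1,0, 0.8,2.65,0,0,0,1,0, 0.8,2.65,0,0,0,1,0, 0.8,2.65,0,0,0,1,0, 0.8,2.65,0,0,0,1,0, 0.8,2.65,0,0,0,1,0]'
python3 -m inch '[0.8,2.65,0,0,0,1,0, 0.4,1.3,0,0,0,0.5,0, 0.4,1.3,0,0,0,0.5,0, 0.4,1.3,0,0,0,0.5,0, 0.4,1.3,0,0,0,0.5,0, 0.4,1.3,0,0,0,0.5,0, 0.4,1.3,0,0,0,0.5,0, 0.4,1.3,0,0,0,0.5,0]'
python3 chk.py 80 83 86 90
```

```text
time: 27.3
tool_pos: [0.5367, -0.0488, 0.0922]
tcp_rot: [-1.808, -2.569, 0.0]
wrist_force: [-0.4, -0.6, 0.2]
width: -0.002
grip_force: 0.1
time: 28.1
tool_pos: [0.5467, -0.0419, 0.0923]
tcp_rot: [-1.907, -2.497, -0.0]
wrist_force: [-0.1, 0.8, 0.7]
width: -0.003
grip_force: 0.1
tool x dir deg 105.24946291708018 r 157.82192091835472 in tool [ 1.50559652e+02 -4.73238835e+01  3.24371752e-03] [ 0.54674187 -0.04188882  0.09229312] [-0.09475896  0.7735632   0.68017583] 28.1
80.0 free [423, 295] [470, 295] bar [321, 291]
83.0 free [453, 294] [500, 297] bar [341, 288]
86.0 free [483, 296] [529, 300] bar [361, 286]
90.0 free [522, 299] [566, 307] bar [388, 284]
270 [333, 334, 335, 346, 347, 458, 459]
280 [336, 337, 338, 345, 346, 469]
290 [394, 404]
```

```bash
python3 -m inch '[0.4,1.3,0,0,0,0.5,0, 0.4,1.3,0,0,0,0.5,0, 0.4,1.3,0,0,0,0.5,0, 0.4,1.3,0,0,0,0.5,0, 0.4,1.3,0,0,0,0.5,0, 0.4,1.3,0,0,0,0.5,0, 0.4,1.3,0,0,0,0.5,0, 0.4,1.3,0,0,0,0.5,0]'
python3 -m inch '[0.4,1.3,0,0,0,0.5,0, 0.4,1.3,0,0,0,0.5,0, 0.4,1.3,0,0,0,0.5,0, 0.4,1.3,0,0,0,0.5,0, 0,0,0,0,0,0,0, 0,0,0,0,0,0,0, 0,0,0,0,0,0,0, 0,0,0,0,0,0,0]'
python3 chk.py 83 86 90 93
```

```text
time: 29.05
tool_pos: [0.5561, -0.0363, 0.0923]
tcp_rot: [1.993, 2.429, 0.0]
wrist_force: [0.3, -0.0, -0.4]
width: 0.001
grip_force: 0.1
time: 29.85
tool_pos: [0.5608, -0.0339, 0.0923]
tcp_rot: [2.034, 2.394, -0.0]
wrist_force: [-0.4, -0.1, -0.1]
width: 0.002
grip_force: 0.0
tool x dir deg 99.29191122281334 r 157.75891405661318 in tool [ 1.50427665e+02 -4.75330692e+01 -4.79599440e-03] [ 0.56080191 -0.03392107  0.09229342] [-0.3793274  -0.10638234 -0.12054084] 29.85
83.0 free [394, 296] [442, 294] bar [303, 295]
86.0 free [425, 294] [472, 295] bar [322, 291]
90.0 free [465, 294] [511, 298] bar [349, 287]
93.0 free [495, 296] [540, 301] bar [369, 285]
270 [333, 334, 335, 346, 347]
280 [336, 337, 338, 346]
290 [404]
```

```bash
python3 -m inch '[0.2,0.7,0,0,0,0.25,0, 0.2,0.7,0,0,0,0.25,0, 0.2,0.7,0,0,0,0.25,0, 0.2,0.7,0,0,0,0.25,0, 0,0,0,0,0,0,0, 0,0,0,0,0,0,0, 0,0,0,0,0,0,0, 0,0,0,0,0,0,0]'
```

```text
time: 30.8
tool_pos: [0.5635, -0.0326, 0.0923]
tcp_rot: [-2.055, -2.376, 0.0]
wrist_force: [-0.5, 0.0, -0.4]
width: -0.003
grip_force: 0.1
```

```bash
python3 -m inch '[0.2,0.7,0,0,0,0.25,0, 0.2,0.7,0,0,0,0.25,0, 0.2,0.7,0,0,0,0.25,0, 0.2,0.7,0,0,0,0.25,0, 0,0,0,0,0,0,0, 0,0,0,0,0,0,0, 0,0,0,0,0,0,0, 0,0,0,0,0,0,0]'; python3 chk.py 90 91 93 94
```

```text
time: 31.6
tool_pos: [0.5661, -0.0315, 0.0923]
tcp_rot: [-2.076, -2.358, 0.0]
wrist_force: [-0.0, -0.2, -0.4]
width: -0.003
grip_force: 0.1
tool x dir deg 97.29323684906718 r 157.64362798225403 in tool [ 1.50424024e+02 -4.71606437e+01  6.61153613e-04] [ 0.56612495 -0.03147992  0.09228446] [-0.00576576 -0.24769572 -0.40000393] 31.6
90.0 free [444, 294] [490, 296] bar [334, 289]
91.0 free [454, 294] [500, 297] bar [341, 288]
93.0 free [474, 295] [520, 299] bar [354, 286]
94.0 free [484, 295] [529, 300] bar [361, 285]
270 [333, 334, 335, 346, 347]
280 [336, 337, 338, 345, 346]
290 [394]
```

```bash
python3 -m inch '[0.1,0.6,0,0,0,0.2,0, 0.1,0.6,0,0,0,0.2,0, 0.1,0.6,0,0,0,0.2,0, 0.1,0.6,0,0,0,0.2,0, 0,0,0,0,0,0,0, 0,0,0,0,0,0,0, 0,0,0,0,0,0,0, 0,0,0,0,0,0,0]'
```

```text
time: 32.55
tool_pos: [0.5685, -0.0308, 0.0923]
tcp_rot: [-2.092, -2.344, 0.0]
wrist_force: [-0.5, 0.8, 0.3]
width: 0.003
grip_force: 0.1
```

```bash
python3 -m inch '[0,0.6,0,0,0,0,0, 0,0.6,0,0,0,0,0, 0,0.4,0,0,0,0,0, 0,0,0,0,0,0,0, 0,0,0,0,0,0,0, 0,0,0,0,0,0,0, 0,0,0,0,0,0,0, 0,0,0,0,0,0,0]'; python3 chk.py 90 91 92 93 94
```

```text
time: 33.35
tool_pos: [0.5687, -0.0307, 0.0921]
tcp_rot: [-2.091, -2.342, 0.003]
wrist_force: [-5.7, -1.5, 3.4]
width: -0.002
grip_force: 0.1
tool x dir deg 96.48806135680962 r 157.26716715763538 in tool [150.19548942 -46.62885441   0.16358756] [ 0.56869799 -0.03073536  0.09214895] [-5.74145364 -1.47859629  3.44459807] 33.35
90.0 free [434, 294] [481, 295] bar [328, 289]
91.0 free [444, 294] [491, 296] bar [334, 288]
92.0 free [454, 294] [501, 297] bar [341, 287]
93.0 free [464, 294] [510, 298] bar [348, 287]
94.0 free [474, 295] [520, 299] bar [354, 286]
270 [333, 334, 335, 346, 347]
280 [337, 338, 345, 346]
290 [349, 394, 479, 481]
```

```bash
python3 -m inch '[0,-1,0,0,0,0,0, 0,-1,0,0,0,0,0, 0,-3,0,0,0,0,0, 0,-10,0,0,0,0,0, 0,-20,0,0,0,0,0, 0,-20,0,0,0,0,0, 0,-20,-5,0,0,0,0, 0,-10,-20,0,0,0,0]'
python3 -m inch '[0,0,-30,0,0,0,0, 0,0,-30,0,0,0,0, 0,0,-20,0,0,0,0, 0,0,0,0,0,0,0, 0,0,0,0,0,0,0, 0,0,0,0,0,0,0, 0,0,0,0,0,0,0, 0,0,0,0,0,0,0]'
python3 - <<'E'
from h import *
s=viewer.read_camera("scene")[:,:,::-1];o=cv2.imread("pics/chks.png")
t=viewer.read_camera("top")[:,:,::-1];to=cv2.imread("pics/top0.png");cv2.imwrite("pics/send.png",s);cv2.imwrite("pics/tend.png",t)
p=viewer.camera_params("scene");H=np.array([.632,-.1747])
g=lambda im:cv2.GaussianBlur(im,(3,3),0)
d=np.abs(s.astype(int)-o).sum(2)[120:230,215:330]>60;ys,xs=np.nonzero(d);print("changed in door region",d.sum(),(xs.min()+215,xs.max()+215,ys.min()+120,ys.max()+120) if d.any() else 0)
for th in (88,90,92,94):
    a=np.radians(4.8-th);dd=np.array([-np.cos(a),-np.sin(a)]);n=np.array([np.sin(a),-np.cos(a)])
    f=lambda r,q,z:np.round(proj(p,[*(H+r*dd+q*n),z]),1).tolist()
    print(th,"free edge top/bot front",f(.171,.007,.145),f(.171,.007,.021),"handle",f(.151,.033,.09))
hsv=cv2.cvtColor(s,cv2.COLOR_BGR2GRAY)
m=(hsv<50).astype(np.uint8);n_,l,st,c=cv2.connectedComponentsWithStats(m[130:230,220:330])
for i in range(1,n_):
    if st[i,4]>25:print("dark blob",st[i]+np.array([220,130,0,0,0]),c[i]+[220,130])
r=sensors.read_state();print(r["time"],r["tool_pos"],r["wrist_force"])
# bystander motion
for nm,lo,hi in(("red",(0,150,80),(6,255,255)),("green",(50,120,50),(75,255,255)),("blue",(105,120,60),(120,255,255))):
    for im in(to,t):
        k=cv2.inRange(cv2.cvtColor(im,cv2.COLOR_BGR2HSV),lo,hi);k[:,:200]=0;k[310:]=0;yy,xx=np.nonzero(k);print(nm,len(xx),xx.mean() if len(xx) else 0,yy.mean() if len(xx) else 0)
E
```

```text
time: 34.3
tool_pos: [0.4811, -0.04, 0.1148]
tcp_rot: [-2.089, -2.339, 0.006]
wrist_force: [-0.7, 0.8, -0.1]
width: -0.001
grip_force: 0.0
time: 35.1
tool_pos: [0.4848, -0.0401, 0.1959]
tcp_rot: [-2.091, -2.342, 0.002]
wrist_force: [-0.7, 0.1, 0.2]
width: 0.0
grip_force: 0.0
changed in door region 3215 (np.int64(264), np.int64(329), np.int64(120), np.int64(215))
88 free edge top/bot front [269.9, 167.7] [270.0, 214.8] handle [284.7, 189.7]
90 free edge top/bot front [267.8, 166.8] [268.0, 213.9] handle [282.6, 189.0]
92 free edge top/bot front [265.8, 165.9] [266.1, 213.0] handle [280.5, 188.4]
94 free edge top/bot front [263.8, 165.0] [264.2, 212.0] handle [278.4, 187.7]
dark blob [305 130  25  32 398] [320.74623116 140.4120603 ]
dark blob [274 170  13  34 170] [281.55294118 187.94705882]
dark blob [226 189  13  11  89] [232.30337079 194.60674157]
dark blob [238 195  12  11  86] [244.11627907 200.77906977]
35.2 [ 0.48515722 -0.04015557  0.19642123] [-0.24329787 -0.36489326  0.90793677]
red 104 264.52884615384613 228.41346153846155
red 102 264.54901960784315 228.16666666666666
green 76 231.21052631578948 273.63157894736844
green 76 231.06578947368422 267.86842105263156
blue 127 342.1653543307087 293.9212598425197
blue 124 342.05645161290323 293.9758064516129
```

```bash
python3 -c "
from workcell import job;print(job.finish_job())"
```

```text
the job is handed in; nothing more can be done
None
```

I hung the door on both hinge pins and swung it shut under the hood against its stops. The arm is withdrawn and the job is handed in at about 35 s; no verdict came back, and a green-driver mask shift of about 6 px (possibly about 15 mm) in the top view was left unchecked.

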